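# Put the drill battery on charge in the inclined dock

### The job

Put the drill's battery pack on charge: lift the green dust lid off the dock's inclined pocket by its knob and set it down on the square cork mat, knob up. Then take the battery pack that stands on the bench, turn it so that the flat of its D-shaped shank matches the flat of the D-shaped pocket (white marks together), push it in along the pocket's slope until its orange collar lies flush on the pocket's face, and let go. Leave the sharpening stone, oil bottle and jar around the dock where they are.

Things in the scene. Friction and masses are not known exactly. Their poses are not given: they have to be found in the camera images.
- pocket: D-shaped pocket in a grey drum (radius 46 mm) fixed on the dock; the lid covers it at first. Origin: centre of the mouth, in the drum's face. z: pocket axis, out of the mouth, leaning 30 deg from vertical to the robot's side. x: up the slope, to the flat wall. Section: circle of radius 26 mm cut by a flat wall 17 mm from the axis on +x; straight, 55 mm deep; 2 mm clearance all round the battery shank.
- pocket_mouth (a point): Same point as the origin of pocket: centre of the mouth, 115 mm above the bench. A white tab on the drum's rim, flush with its face, 42 to 62 mm from the axis on the pocket's +x side and 22 mm wide, marks where the flat is.
- dock: Charging dock, fixed to the bench, upright; origin on the bench right below the mouth's centre, z up, x away from the robot's side (the pocket's slope rises that way). Black base 140 mm wide and 25 mm high, x = -60 to 110 mm; grey housing behind the drum, 70 mm high, x = 40 to 110 mm.
- lid: Loose dust lid, about 0.12 kg: green disc 80 mm across, z = 8 to 16 mm; black D-shaped boss below it, z = 0 to 8 mm, radius 24 mm, flat 15 mm from the axis on +x; black round knob on top. Origin: centre of the boss's underside; z up through the knob. It starts seated on the pocket, tilted as the pocket is, boss in the mouth with 2 mm play. Set down level it stands on its boss.
- lid_knob (a point): Middle of the lid's knob, on its axis, at z = 32 mm of the lid. The knob is a plain cylinder 28 mm in diameter, from z = 16 to 48 mm of the lid.
- battery: Loose battery pack, about 0.35 kg, 100 mm tall, stands upright. Origin: centre of its foot, on the shank's axis; z up, x towards the flat. Black D-section shank z = 0 to 45 mm, radius 24 mm, flat 15 mm from the axis (lowest 6 mm taper in by 2 mm). Orange D-shaped collar z = 45 to 55 mm, radius 34 mm, flat 24 mm from the axis. Black round grip, 38 mm in diameter, z = 55 to 100 mm.
- battery_seat (a point): Centre of the collar's underside, 45 mm above the foot on the axis. Fully home, it lies at the pocket's mouth, the collar resting on the drum's face, the battery's z and x along the pocket's z and x. A white stripe on the grip's top, from the axis towards the flat, and a white mark on the collar show where the flat is.
- mat: Square cork mat, 160 by 160 mm, 4 mm thick, fixed flat on the bench, empty. Origin: centre of its underside, on the bench. It lies on one side of the dock and the battery stands on the other; which is which varies.
- whetstone: Bystander: two-layer grey and red sharpening stone, 140 x 50 x 34 mm, lying flat in front of the dock, its x along its length. Origin: centre of its underside.
- oil: Bystander on the right behind the battery's or mat's place: yellow oil bottle with a red cap, 54 mm in diameter and 120 mm tall. Origin: centre of its foot.
- jar: Bystander on the left, likewise: amber jar with a steel cap, 68 mm in diameter and 85 mm tall. Origin: centre of its foot.
Things that resemble listed ones, but are neither listed nor needed, are in the scene too. Of the things that look like the dock, take the one that is farthest to the robot's left at the start.

How it is judged:
On the way:
1. the lid lies on the cork mat, knob up, and is let go (horizontal distance between lid and mat below 0.06 m and height (world z) of lid below 0.012 m and angle between lid's own z axis and vertical below 0.12 rad and linear speed of lid below 0.03 m/s and contact force between the fingers and lid below 0.1 N), for 0.2 s.
At the end, for the whole second after the job is handed in: Battery home in the pocket: collar underside within 7 mm of the mouth's centre, axis within 0.1 rad, flat within 0.25 rad of the pocket's. Lid on the mat: centre within 60 mm of the mat's centre, underside below 12 mm over the bench, knob up within 0.12 rad. Both at rest (horizontal distance between lid and mat below 0.06 m and height (world z) of lid below 0.012 m and angle between lid's own z axis and vertical below 0.12 rad and linear speed of each of lid, battery below 0.03 m/s and distance between battery_seat and pocket_mouth below 0.007 m and angle between the z axis of battery and the z axis of pocket, either way round below 0.1 rad and angle between the x axis of battery and the x axis of pocket, either way round below 0.25 rad); the robot touches nothing.
It fails at once if the sharpening stone, oil bottle or jar is moved by more than 30 mm (distance of any of whetstone, oil, jar from where it was at the start of the episode above 0.03 m).
It also fails if it takes over 56 s, if anything falls off the work surface, if the arm or the gripper's body presses on something with over 40 N, if the wrist force passes 120 N, or if a joint passes its speed limit or range.

### The arm

A 6-joint arm with a two-finger parallel gripper is mounted at the origin on the work surface. World frame = base frame: x ahead of the robot, y to its left, z up, the work surface at z = 0. Lengths are in m, angles in rad, forces in N, time in s.
With the tool pointing down it reaches from about 0.3 to 0.775 m from the base axis. Payload 14.6 kg.
Tool frame: the origin (TCP) lies between the finger pads; the fingertips stand 22 mm ahead of it and the grasp point (between the pads) lies 3 mm ahead of it; x points along the fingers, y is the direction in which the jaws open and shut, and the axes are right-handed (so a half turn about x gives the same grasp; the last joint's range is limited). The gripper opens to 94 mm and grips with 3 to 60 N. Pads are 16 mm wide; open, the fingers measure 119 mm over their backs; the gripper's body (75 mm by 177 mm) begins 78 mm behind the grasp point.
Start: joints at [1.2, 0.3, 1.521, -0, 1.321, -0.067], TCP at [0.165, 0.525, 0.227] pointing down, gripper open.
Joint ranges: [-3.03, 3.03], [-0.79, 2.21], [0.23, 2.52], [-1.04, 4.18], [0, 3.07], [-2.55, 2.55]. Speed limits (rad/s): [2.22, 2.22, 2.57, 3.14, 3.14, 3.14].

### API

Orientations are given as a unit quaternion [w, x, y, z].
In Python, from bench import robot, read_camera gives the robot as it stands. The module is installed in compiled form; this text tells all that it offers.
- The arm moves only by the shell command python3 -m crank 'ROWS' [FORCE]. ROWS is JSON, a list of rows, each a list of 7 numbers: the turn, a rotation vector about the tool's x, y, z in rad, then the shift along the tool's x, y, z in cm, then the closure, from -1 (fully open) to 1 (shut). In form: [[rx, ry, rz, dx, dy, dz, grip], ...]. A call has exactly 8 rows; each row shifts and turns the commanded pose from where the row before left it, along the tool's axes as they then stand; what a row does not reach is not made up. A row lasts 1/8 s, in which the tool goes at most 62.5 mm and 10.7 degrees, less where a joint would pass 70% of its speed; a pose out of reach is approached as far as the arm can. A call with a gripper value outside its range is refused whole. The fingers move at their own pace and stop on an object; FORCE is the grip in N (left out, the last holds). Time passes only in rows, so rows that do not move let the fingers close, or fill a call up. It gives the time, the measured TCP pose, the force and the opening at its end, in the units of the state.
- robot.observe(): the state, without advancing time (a new reading comes with each control period).
- read_camera(name): name is "scene" or "top" or "wrist"; returns a dict with "image" (420x560x3 uint8, blue, green, red), "vfov" (degrees; the focal length in pixels is half the picture's height over the tangent of half this angle, whatever the lens; pixels are square), "cx", "cy" (the principal point, pixels), "dist_coeffs" ([k1, k2, p1, p2, k3] as OpenCV has them; the pictures are not rectified), "R" (3x3) and "t" (3): a world point X has camera coordinates R X + t. Camera axes: x right, y down, z forward; pixel columns grow to the right and rows downward; lengths in m; the calibration is good to about 2 mm. A picture is of the moment at which its call begins. There is no depth.
- robot.close_job(): hands the job in, once; it reports no verdict.
The state is a dict: "time_s": time; "joint_pos": joint angles; "joint_velocities": joint speeds; "joint_efforts": joint torques, N m; "position": TCP position; "tool_rot": TCP orientation; "wrist_force": force on the tool from outside, world axes, zero at the start; "ft_torque": the same for the moment, N m; "gripper_width": finger opening in m.
Only numpy, scipy, OpenCV 4.12 (cv2) and the standard library are available. Lean on these libraries where they do the work, as an engineer would, in place of code of your own. Each camera call takes 0.05 s, during which the arm holds its last target.

## Working session

There is one attempt and no reset: what is moved stays moved. The work goes in short steps, Python scripts to look and compute and a shell command to move; the robot and the scene stay as the last step left them, time stands still between calls to the robot, and variables do not carry over. Pictures are saved under pics/ and viewed, and the job is handed in when it is done.

```bash
mkdir -p pics; ls; python3 - <<'E'
from bench import robot, read_camera
import cv2,pickle
print(robot.observe())
d={}
for n in ("scene","top","wrist"):
    c=read_camera(n); d[n]=c; cv2.imwrite(f"pics/{n}0.png",c["image"])
    print(n,{k:v for k,v in c.items() if k!="image"})
pickle.dump(d,open("cam0.pkl","wb"))
E
```

```text
pics
{'time_s': 0.0, 'joint_pos': array([ 1.20042543e+00,  3.00464343e-01,  1.52157151e+00,  2.23889316e-05,
        1.32068111e+00, -6.65510962e-02]), 'joint_velocities': array([ 0.00058823, -0.00113469,  0.00082196,  0.00153208, -0.00072443,
        0.00087164]), 'joint_efforts': array([-2.75605358e-03, -5.31795931e+01, -3.52746928e+01,  7.07147084e-02,
        2.43282382e-02, -1.09408475e-04]), 'position': array([0.16443092, 0.52460531, 0.22689406]), 'tool_rot': array([ 0.6988696 ,  0.10661939,  0.69905687, -0.10739218]), 'wrist_force': array([0.0294535 , 0.37896636, 0.1504703 ]), 'ft_torque': array([ 0.01584514,  0.02827217, -0.03035202]), 'gripper_width': 0.09392488135488439}
scene {'vfov': 49.57480327215892, 'cx': 278.11463661538716, 'cy': 209.8522258805886, 'dist_coeffs': array([-0.1548403,  0.       ,  0.       ,  0.       ,  0.       ]), 'R': array([[ 0.7084113 ,  0.70560873, -0.01642415],
       [ 0.3832013 , -0.40405682, -0.83059909],
       [-0.59271426,  0.58211202, -0.5566286 ]]), 't': array([-0.34169792, -0.13303348,  1.53177624])}
top {'vfov': 52.641657473587365, 'cx': 280.14671479000117, 'cy': 210.59481963546395, 'dist_coeffs': array([-0.01763223,  0.        ,  0.        ,  0.        ,  0.        ]), 'R': array([[-0.02110792, -0.99952217, -0.02258069],
       [-0.99418137,  0.0233707 , -0.10515331],
       [ 0.10563079,  0.02022974, -0.99419962]]), 't': array([-0.00789136,  0.55270717,  1.04000032])}
wrist {'vfov': 65.51187280747376, 'cx': 279.7925750526362, 'cy': 206.89370967294803, 'dist_coeffs': array([-0.04304682,  0.        ,  0.        ,  0.        ,  0.        ]), 'R': array([[ 2.98514625e-01,  9.54405037e-01, -2.10275266e-04],
       [ 9.25886752e-01, -2.89541331e-01,  2.42692275e-01],
       [ 2.31565846e-01, -7.26418845e-02, -9.70103302e-01]]), 't': array([-0.54961012, -0.0249999 ,  0.38942853])}
```

View pics/scene0.png

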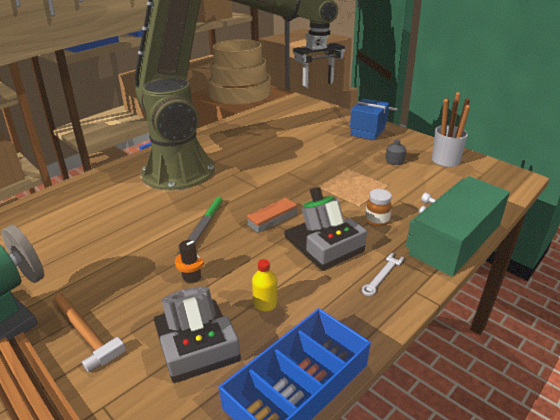

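View pics/top0.png

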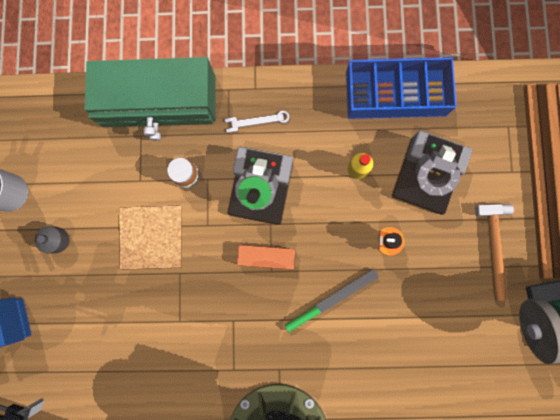

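View pics/wrist0.png

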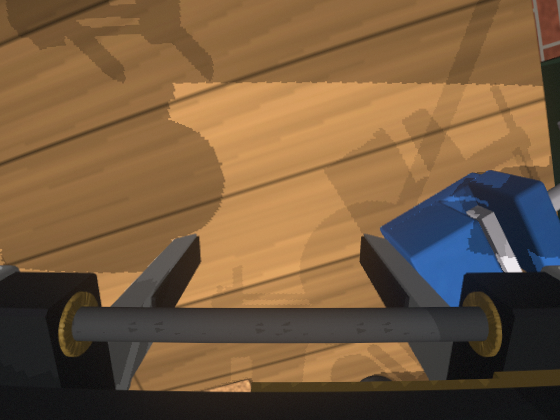

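```bash
cat > h.py <<'E'
import numpy as np, cv2, pickle
def K(c):
    f=c["image"].shape[0]/2/np.tan(np.radians(c["vfov"]/2)); return np.array([[f,0,c["cx"]],[0,f,c["cy"]],[0,0,1.]])
def ray(c,p):
    u=cv2.undistortPoints(np.array([[p]],float),K(c),c["dist_coeffs"])[0,0]
    R=np.array(c["R"]);t=np.array(c["t"]); d=R.T@np.array([u[0],u[1],1.]); return -R.T@t, d/np.linalg.norm(d)
def onz(c,p,z):
    o,d=ray(c,p); return o+d*(z-o[2])/d[2]
def proj(c,X):
    X=np.atleast_2d(np.array(X,float)); r,_=cv2.Rodrigues(np.array(c["R"]))
    return cv2.projectPoints(X.reshape(-1,1,3),r,np.array(c["t"],float),K(c),c["dist_coeffs"])[0][:,0]
def tri(c1,p1,c2,p2):
    o1,d1=ray(c1,p1);o2,d2=ray(c2,p2)
    A=np.stack([d1,-d2],1); s=np.linalg.lstsq(A,o2-o1,rcond=None)[0]
    a=o1+d1*s[0];b=o2+d2*s[1]; return (a+b)/2, np.linalg.norm(a-b)
def crop(c,x0,y0,x1,y1,s,name):
    cv2.imwrite(name,cv2.resize(c["image"][y0:y1,x0:x1],None,fx=s,fy=s,interpolation=cv2.INTER_CUBIC))
E
python3 - <<'E'
from h import *
d=pickle.load(open("cam0.pkl","rb"));t=d["top"];s=d["scene"]
crop(t,215,135,315,235,6,"pics/a.png"); crop(s,270,170,390,280,6,"pics/b.png")
crop(t,370,220,415,265,12,"pics/c.png"); 
for n,c in (("top",t),("scene",s)):
    h=cv2.cvtColor(c["image"],cv2.COLOR_BGR2HSV)
    for nm,lo,hi in (("green",(50,120,60),(75,255,255)),("orange",(8,200,150),(16,255,255)),("yellow",(25,180,120),(34,255,255))):
        m=cv2.inRange(h,lo,hi); k,l,st,ce=cv2.connectedComponentsWithStats(m)
        for i in range(1,k):
            if st[i,4]>60: print(n,nm,st[i],ce[i])
E
```

```text
top green [239 177  32  32 632] [254.79905063 191.2943038 ]
top green [285 307  35  25 294] [301.94557823 318.81632653]
scene green [205 197  17  19 126] [213.45238095 206.28571429]
scene green [304 196  29  12 130] [318.04615385 201.93076923]
scene orange [175 254  28  19 232] [186.85344828 264.69396552]
scene yellow [253 271  23  31 414] [261.29227053 284.38405797]
```

View pics/a.png

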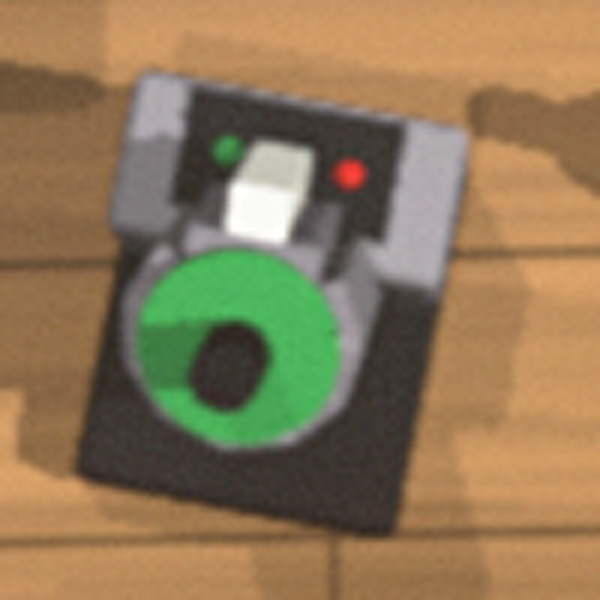

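View pics/b.png

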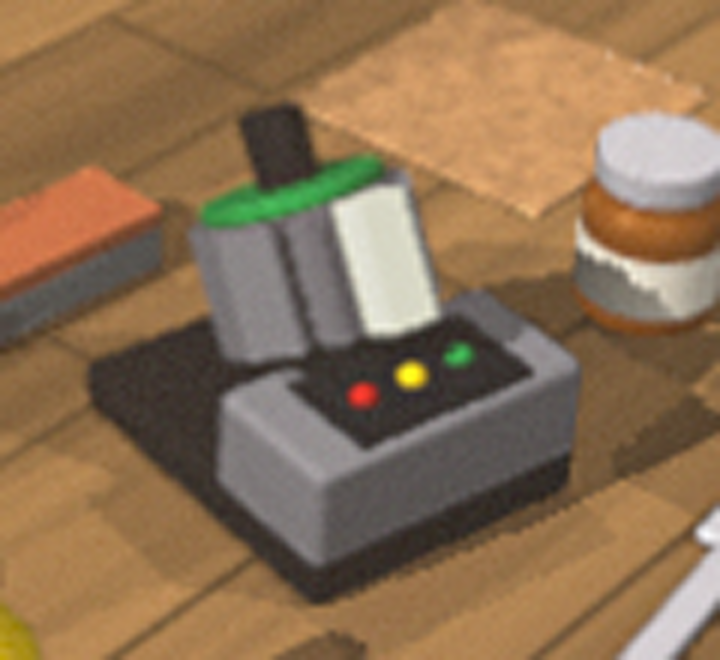

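View pics/c.png

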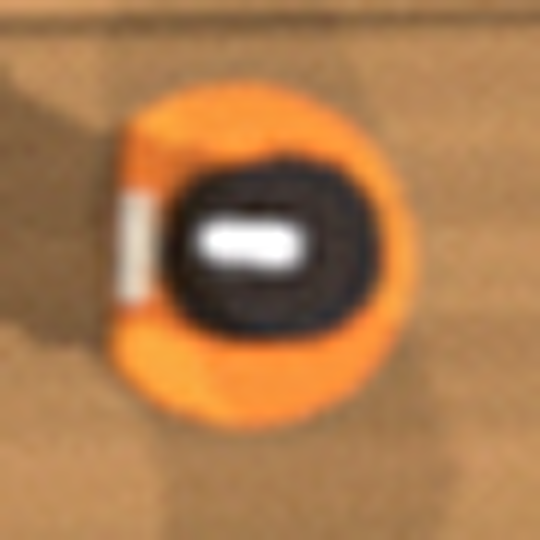

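```bash
python3 - <<'E'
from h import *
np.set_printoptions(precision=4,suppress=True)
d=pickle.load(open("cam0.pkl","rb"));t=d["top"];s=d["scene"]
a=lambda x,y:(215+(x+.5)/6-.5,135+(y+.5)/6-.5)
b=lambda x,y:(270+(x+.5)/6-.5,170+(y+.5)/6-.5)
c=lambda x,y:(370+(x+.5)/12-.5,220+(y+.5)/12-.5)
print("cam",-t["R"].T@t["t"],-s["R"].T@s["t"])
def yaw(p,q): v=q-p; return np.degrees(np.arctan2(v[1],v[0]))
fl,fr=onz(t,a(80,475),.025),onz(t,a(393,533),.025); print("front",fl,fr,np.linalg.norm(fl-fr),yaw(fr,fl)-90)
bl,br=onz(t,a(148,75),.07),onz(t,a(466,128),.07); print("back",bl,br,np.linalg.norm(bl-br),yaw(br,bl)-90)
print("lid z12",onz(t,a(240,347),.1254))
th=np.radians(yaw(fr,fl)-90); ax=np.array([np.cos(th),np.sin(th),0])
m=(fl+fr)/2+ax*.06; print("mouth xy from front",m); m2=(bl+br)/2-ax*.11; print("mouth xy from back",m2)
# knob tip, scene: top of knob approx
print("bat grip top", onz(t,c(270,245),.1)); 
print("stripe", onz(t,c(300,245),.1),onz(t,c(195,240),.1), "collar mark",onz(t,c(125,195),.05),onz(t,c(125,300),.05))
m=cv2.inRange(cv2.cvtColor(t["image"],cv2.COLOR_BGR2HSV),(5,170,120),(20,255,255))[220:265,370:415]
ys,xs=np.nonzero(m);print(xs.min()+370,xs.max()+370,ys.min()+220,ys.max()+220)
print("collar y top/bot",onz(t,c(250,80),.055),onz(t,c(250,430),.055),onz(t,c(418,250),.055),onz(t,c(120,250),.055))
print("mat",[onz(t,p,.004)[:2] for p in ((120,206),(181,206),(182,268),(121,268))])
for nm,p,z in (("jar",(181,171),.085),("oil",(365,159),.12)): print(nm,onz(t,p,z))
for p in ((239,246),(294,250),(294,269),(238,266)): print("stone",onz(t,p,.034)[:2])
E
```

```text
cam [ 0.4395 -0.0418  1.0919] [ 1.2009 -0.7043  0.7365]
front [0.5479 0.1124 0.025 ] [ 0.5203 -0.0193  0.025 ] 0.13450792067950562 -11.82025430293055
back [0.7079 0.0765 0.07  ] [ 0.6822 -0.0536  0.07  ] 0.13263102152332265 -11.17564977545031
lid z12 [0.5856 0.0358 0.1254]
mouth xy from front [0.5928 0.0342 0.025 ]
mouth xy from back [0.5874 0.034  0.07  ]
bat grip top [ 0.4702 -0.2801  0.1   ]
stripe [ 0.4701 -0.2859  0.1   ] [ 0.4715 -0.2656  0.1   ] collar mark [ 0.4826 -0.2632  0.05  ] [ 0.4613 -0.2622  0.05  ]
379 403 227 255
collar y top/bot [ 0.5051 -0.2884  0.055 ] [ 0.4345 -0.2851  0.055 ] [ 0.4699 -0.3207  0.055 ] [ 0.4713 -0.2606  0.055 ]
mat [array([0.5769, 0.3979]), array([0.5731, 0.2375]), array([0.4133, 0.2344]), array([0.4163, 0.3924])]
jar [0.6486 0.2171 0.085 ]
oil [ 0.6587 -0.2218  0.12  ]
stone [0.4656 0.084 ]
stone [ 0.4528 -0.0526]
stone [ 0.406  -0.0515]
stone [0.4162 0.0871]
```

```bash
cat >> h.py <<'E'
from scipy.spatial.transform import Rotation as Ro
def pose():
    from bench import robot
    o=robot.observe(); q=o["tool_rot"]; return o,np.array(o["position"]),Ro.from_quat([q[1],q[2],q[3],q[0]])
def plan(p0,R0,p1,R1,n,grip):
    rv=(R0.inv()*R1).as_rotvec()/n
    rv=np.round(rv,3); print("deg/row",np.degrees(np.linalg.norm(rv)))
    R=R0;p=p0.copy();rows=[]
    for i in range(n):
        tgt=p0+(p1-p0)*(i+1)/n
        sh=np.round(R.inv().apply(tgt-p)*100,2)
        p=p+R.apply(sh/100); R=R*Ro.from_rotvec(rv)
        rows.append([*[float(x) for x in rv],*[float(x) for x in sh],grip])
    for i in range(0,n,8): print("["+",".join("["+",".join(f"{x:g}" for x in r)+"]" for r in rows[i:i+8])+"]")
    print("end err",p-p1,np.degrees((R.inv()*R1).magnitude()))
def RM(xdir,ydir):
    x=np.array(xdir,float);x/=np.linalg.norm(x);y=np.array(ydir,float);y-=x*(x@y);y/=np.linalg.norm(y)
    return Ro.from_matrix(np.stack([x,y,np.cross(x,y)],1))
YAW=np.radians(-11.5); MOUTH=np.array([.591,.0345,.115])
AX=np.array([-.5*np.cos(YAW),-.5*np.sin(YAW),np.sqrt(.75)])
PY=np.array([-np.sin(YAW),np.cos(YAW),0]); PX=np.cross(PY,AX)
E
python3 - <<'E'
from h import *
np.set_printoptions(precision=4,suppress=True)
o,p,R=pose(); print(R.as_matrix())
y0=R.as_matrix()[:,1]
Rl=RM(-AX,PY)
if (R.inv()*Rl).magnitude()>(R.inv()*RM(-AX,-PY)).magnitude(): Rl=RM(-AX,-PY); print("neg")
plan(p,R,MOUTH+AX*.14,Rl,14,-1)
E
```

```text
[[-0.0003  0.2992  0.9542]
 [-0.0008  0.9542 -0.2992]
 [-1.     -0.0008 -0.0001]]
deg/row 2.1605903428731463
[[-0.007,-0.037,0.002,-0.06,-2.48,3.46,-1],[-0.007,-0.037,0.002,0.05,-2.51,3.44,-1],[-0.007,-0.037,0.002,0.19,-2.52,3.41,-1],[-0.007,-0.037,0.002,0.3,-2.56,3.4,-1],[-0.007,-0.037,0.002,0.42,-2.58,3.36,-1],[-0.007,-0.037,0.002,0.54,-2.6,3.32,-1],[-0.007,-0.037,0.002,0.65,-2.62,3.28,-1],[-0.007,-0.037,0.002,0.78,-2.66,3.24,-1]]
[[-0.007,-0.037,0.002,0.88,-2.67,3.19,-1],[-0.007,-0.037,0.002,1,-2.7,3.14,-1],[-0.007,-0.037,0.002,1.11,-2.72,3.07,-1],[-0.007,-0.037,0.002,1.21,-2.75,3.02,-1],[-0.007,-0.037,0.002,1.32,-2.77,2.95,-1],[-0.007,-0.037,0.002,1.42,-2.79,2.88,-1]]
end err [0. 0. 0.] 0.33379194496522774
```

```bash
python3 -m crank '[[-0.007,-0.037,0.002,-0.06,-2.48,3.46,-1],[-0.007,-0.037,0.002,0.05,-2.51,3.44,-1],[-0.007,-0.037,0.002,0.19,-2.52,3.41,-1],[-0.007,-0.037,0.002,0.3,-2.56,3.4,-1],[-0.007,-0.037,0.002,0.42,-2.58,3.36,-1],[-0.007,-0.037,0.002,0.54,-2.6,3.32,-1],[-0.007,-0.037,0.002,0.65,-2.62,3.28,-1],[-0.007,-0.037,0.002,0.78,-2.66,3.24,-1]]' 20
```

```text
time_s: 1.15
position: [0.3697, 0.2515, 0.2325]
tool_rot: [0.798, 0.076, 0.59, -0.096]
wrist_force: [0.4, 0.6, 1.2]
gripper_width: 0.0941
```

```bash
python3 -m crank '[[-0.007,-0.037,0.002,0.88,-2.67,3.19,-1],[-0.007,-0.037,0.002,1,-2.7,3.14,-1],[-0.007,-0.037,0.002,1.11,-2.72,3.07,-1],[-0.007,-0.037,0.002,1.21,-2.75,3.02,-1],[-0.007,-0.037,0.002,1.32,-2.77,2.95,-1],[-0.007,-0.037,0.002,1.42,-2.79,2.88,-1],[0,0,0,0,0,0,-1],[0,0,0,0,0,0,-1]]'
python3 - <<'E'
from h import *
from bench import read_camera,robot
np.set_printoptions(precision=4,suppress=True)
o,p,R=pose(); print(p,MOUTH+AX*.14,R.as_matrix(),o["joint_pos"]); print(RM(-AX,PY).as_matrix())
c=read_camera("wrist"); pickle.dump(c,open("w1.pkl","wb")); cv2.imwrite("pics/w1.png",c["image"])
print("proj mouth,knob top,disc ctr",proj(c,[MOUTH,MOUTH+AX*.048,MOUTH+AX*.016,MOUTH+AX*.0+PX*.042]))
E
```

```text
time_s: 2.15
position: [0.5221, 0.0489, 0.2362]
tool_rot: [0.86, 0.052, 0.5, -0.087]
wrist_force: [-0.7, 0.3, -0.2]
gripper_width: 0.0941
[0.5221 0.0489 0.2362] [0.5224 0.0485 0.2362] [[ 0.485   0.202   0.8509]
 [-0.0983  0.9794 -0.1765]
 [-0.869   0.0019  0.4948]] [ 0.0908  0.0019  1.9221 -0.2145  0.7297 -1.1515]
[[ 0.49    0.1994  0.8486]
 [-0.0997  0.9799 -0.1727]
 [-0.866   0.      0.5   ]]
proj mouth,knob top,disc ctr [[279.3028 204.3478]
 [279.298  218.2241]
 [279.3014 208.478 ]
 [279.4547 246.581 ]]
```

View pics/w1.png

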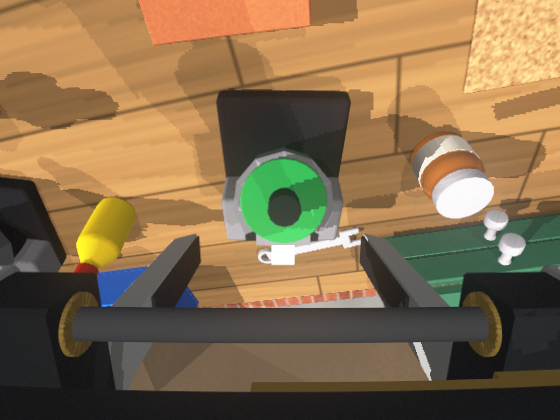

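```bash
python3 - <<'E'
from h import *
np.set_printoptions(precision=4,suppress=True)
c=pickle.load(open("w1.pkl","rb"));im=c["image"]
h=cv2.cvtColor(im,cv2.COLOR_BGR2HSV)
m=cv2.inRange(h,(50,100,60),(75,255,255)); k,l,st,ce=cv2.connectedComponentsWithStats(m)
i=[j for j in range(1,k) if l[:, :].shape and 240<ce[j][0]<320 and st[j,4]>1000][0]; print(st[i])
cn=max(cv2.findContours((l==i).astype(np.uint8),0,1)[0],key=cv2.contourArea); e=cv2.fitEllipse(cv2.convexHull(cn)); print("disc ellipse",e)
hole=np.zeros(im.shape[:2],np.uint8); cv2.drawContours(hole,[cn],-1,1,-1); hole&=(im.max(2)<60).astype(np.uint8)
hole=cv2.morphologyEx(hole,cv2.MORPH_OPEN,np.ones((3,3)))
k,l,st,ce=cv2.connectedComponentsWithStats(hole); i=1+np.argmax(st[1:,4]); print("knob",st[i],ce[i])
def onplane(p,P,n):
    o,d=ray(c,p); return o+d*((P-o)@n)/(d@n)
def loc(p,z):
    X=onplane(p,MOUTH+AX*z,AX)-MOUTH; return np.array([X@PX,X@PY])*1000
print("disc ctr mm (px,py)",loc(e[0],.016)," r", loc((e[0][0]+e[1][0]/2,e[0][1]),.016)-loc(e[0],.016))
print("knob blob as z=.032", loc(ce[i],.032))
x,y,w,hh,_=st[i]; print("knob top edges", loc((x,ce[i][1]),.048),loc((x+w,ce[i][1]),.048))
crop(c,205,80,365,260,4,"pics/w1c.png")
E
```

```text
[ 240  158   87   85 4783]
disc ellipse ((283.13385009765625, 200.1837615966797), (84.65413665771484, 86.43933868408203), 89.12137603759766)
knob [272 189  25  10 148] [284.1554 193.1351]
disc ctr mm (px,py) [-7.5426  3.4134]  r [ 0.1238 37.4489]
knob blob as z=.032 [-17.0861   4.0864]
knob top edges [-20.3174  -5.6164] [-20.2519  13.8689]
```

View pics/w1c.png

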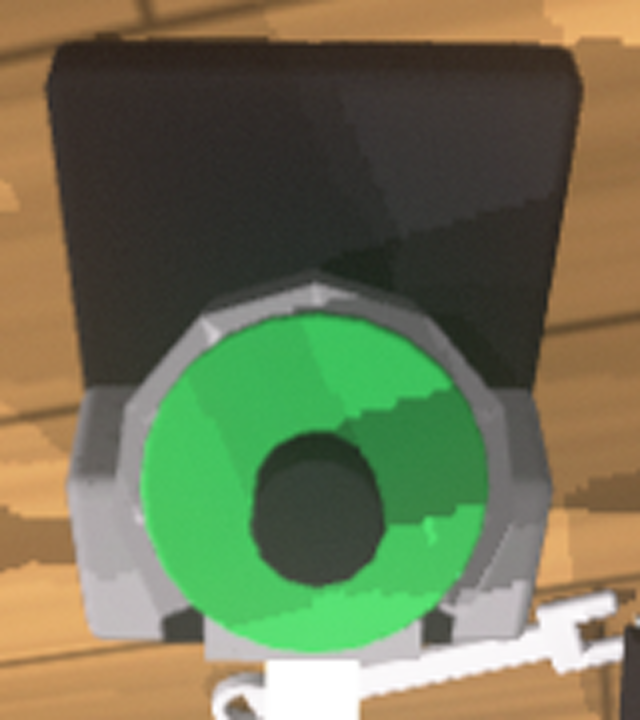

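```bash
python3 - <<'E'
from h import *
np.set_printoptions(precision=4,suppress=True)
c=pickle.load(open("w1.pkl","rb"));d=pickle.load(open("cam0.pkl","rb"));t=d["top"];s=d["scene"]
a=lambda x,y:(215+(x+.5)/6-.5,135+(y+.5)/6-.5)
b=lambda x,y:(270+(x+.5)/6-.5,170+(y+.5)/6-.5)
w=lambda x,y:(205+(x+.5)/4-.5,80+(y+.5)/4-.5)
print("cam",-c["R"].T@c["t"],c["R"])
print("mat corner",onz(c,(466,92),.004), "base front",onz(c,w(70,45),.0),onz(c,w(560,45),.0),onz(c,w(75,75),.025),onz(c,w(575,85),.025))
print("disc tw",tri(t,a(240,345),c,(283.1,200.2)))
print("disc sw",tri(s,b(293,190),c,(283.1,200.2)))
print("disc st",tri(s,b(293,190),t,a(240,345)))
# knob top centre: scene b(272,112), top a(222,370)?, wrist w(318,520)
print("knob tip st",tri(s,b(270,110),t,a(228,373)))
print("knob tip tw",tri(c,w(318,518),t,a(228,373)))
print("knob tip sw",tri(s,b(270,110),c,w(318,518)))
print("expected disc z16",MOUTH+AX*.016,"tip",MOUTH+AX*.048)
for n,k in (("top",t),("scene",s),("w",c)): print(n,proj(k,[MOUTH+AX*.016,MOUTH+AX*.048]))
E
```

```text
cam [0.3857 0.0766 0.3377] [[ 0.2014  0.9795  0.0028]
 [ 0.7076 -0.1474  0.6911]
 [ 0.6773 -0.1372 -0.7228]]
mat corner [0.5716 0.2438 0.004 ] base front [ 0.5207 -0.0134  0.    ] [0.5473 0.1154 0.    ] [ 0.5185 -0.008   0.025 ] [0.5468 0.1155 0.025 ]
disc tw (array([0.5887, 0.0377, 0.1122]), np.float64(0.0017679376667472555))
disc sw (array([0.5865, 0.0401, 0.1163]), np.float64(0.002620469629853469))
disc st (array([0.5885, 0.0374, 0.1188]), np.float64(0.0029019350311431445))
knob tip st (array([0.5731, 0.0394, 0.1506]), np.float64(0.00258388048265149))
knob tip tw (array([0.5741, 0.0407, 0.1394]), np.float64(0.002765645310469415))
knob tip sw (array([0.5692, 0.0441, 0.1465]), np.float64(0.0026282890794129526))
expected disc z16 [0.5832 0.0361 0.1289] tip [0.5675 0.0393 0.1566]
top [[254.3581 193.2684]
 [251.9984 198.4597]]
scene [[316.0264 197.3801]
 [312.4258 185.1637]]
w [[279.3014 208.478 ]
 [279.298  218.2241]]
```

```bash
python3 - <<'E'
from h import *
np.set_printoptions(precision=4,suppress=True)
c=pickle.load(open("w1.pkl","rb"));d=pickle.load(open("cam0.pkl","rb"));t=d["top"];s=d["scene"]
a=lambda x,y:(215+(x+.5)/6-.5,135+(y+.5)/6-.5)
b=lambda x,y:(270+(x+.5)/6-.5,170+(y+.5)/6-.5)
w=lambda x,y:(205+(x+.5)/4-.5,80+(y+.5)/4-.5)
for n,k,p,z in (("w disc",c,(283.1,200.2),.008),("t disc",t,a(240,346),.004),("s disc",s,b(293,190),.004),
  ("w tip",c,w(318,518),.04),("t tip",t,a(228,373),.04),("s tip",s,b(270,110),.04)):
    P=np.array([.589,.0375,.115])+AX*z
    o,dd=ray(k,p); X=o+dd*((P-o)@AX)/(dd@AX)-AX*z
    print(n,"planeAX",X,"  horiz",onz(k,p,P[2])-AX*z)
# tab / flat yaw check in wrist: tab edges x at w(265..360)
E
```

```text
w disc planeAX [0.5859 0.0391 0.1131]   horiz [0.5842 0.0394 0.115 ]
t disc planeAX [0.589  0.036  0.1152]   horiz [0.589 0.036 0.115]
s disc planeAX [0.5938 0.0352 0.118 ]   horiz [0.5908 0.0387 0.115 ]
w tip planeAX [0.5863 0.0395 0.1132]   horiz [0.5846 0.0398 0.115 ]
t tip planeAX [0.5916 0.0344 0.1168]   horiz [0.5919 0.0345 0.115 ]
s tip planeAX [0.6002 0.0284 0.1224]   horiz [0.5923 0.0378 0.115 ]
```

```bash
sed -i 's/MOUTH=np.array(.*/MOUTH=np.array([.588,.0375,.115])/' h.py; python3 - <<'E'
from h import *
o,p,R=pose(); plan(p,R,MOUTH+AX*.034,RM(-AX,PY),6,-1)
E
```

```text
deg/row 0.057295779513082325
[[-0,-0.001,-0,1.74,0.03,-0.04,-1],[-0,-0.001,-0,1.75,0.02,-0.03,-1],[-0,-0.001,-0,1.74,0.03,-0.04,-1],[-0,-0.001,-0,1.74,0.02,-0.04,-1],[-0,-0.001,-0,1.74,0.03,-0.04,-1],[-0,-0.001,-0,1.75,0.03,-0.05,-1]]
end err [ 2.41629672e-05  4.06463779e-05 -4.56865276e-05] 0.15906631063286392
```

```bash
python3 -m crank '[[0,-0.001,0,1.74,0.03,-0.04,-1],[0,-0.001,0,1.75,0.02,-0.03,-1],[0,-0.001,0,1.74,0.03,-0.04,-1],[0,-0.001,0,1.74,0.02,-0.04,-1],[0,-0.001,0,1.74,0.03,-0.04,-1],[0,-0.001,0,1.75,0.03,-0.05,-1],[0,0,0,0,0,0,-1],[0,0,0,0,0,0,-1]]'
python3 - <<'E'
from h import *
from bench import read_camera
c=read_camera("wrist"); cv2.imwrite("pics/w2.png",c["image"])
E
```

```text
time_s: 3.2
position: [0.5717, 0.0409, 0.1452]
tool_rot: [0.862, 0.051, 0.497, -0.087]
wrist_force: [-0.2, 0.4, -0.2]
gripper_width: 0.0939
```

View pics/w2.png

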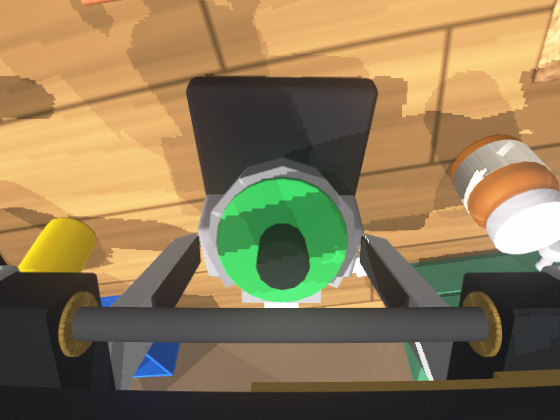

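```bash
python3 -m crank '[[0,0,0,0,0,0,1],[0,0,0,0,0,0,1],[0,0,0,0,0,0,1],[0,0,0,0,0,0,1],[0,0,0,0,0,0,1],[0,0,0,0,0,0,1],[0,0,0,0,0,0,1],[0,0,0,0,0,0,1]]' 25
python3 - <<'E'
from h import *
from bench import read_camera
o,p,R=pose();print(o["gripper_width"],p,o["wrist_force"],o["joint_pos"])
c=read_camera("wrist"); cv2.imwrite("pics/w3.png",c["image"])
E
```

```text
time_s: 4.25
position: [0.572, 0.0405, 0.1447]
tool_rot: [0.862, 0.052, 0.497, -0.087]
wrist_force: [1.9, 2.4, -0.2]
gripper_width: 0.0277
0.027736664855330228 [0.57203875 0.04052377 0.14474233] [ 1.88091466  2.3790785  -0.22337759] [ 0.06317576  0.2309109   1.90527072 -0.2688577   0.51052666 -1.10229641]
```

View pics/w3.png

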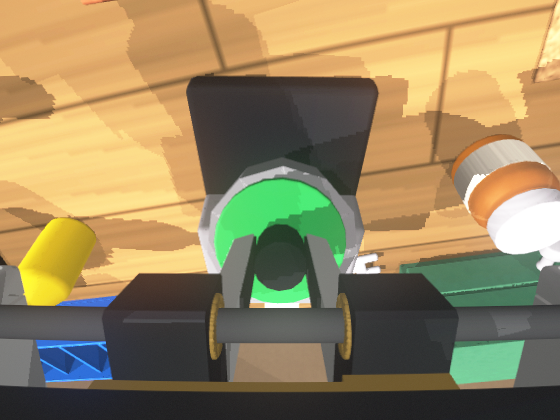

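```bash
python3 - <<'E'
from h import *
o,p,R=pose(); p=MOUTH+AX*.034; R=RM(-AX,PY)
p1=p+AX*.08
plan(p1,R,np.array([.495,.318,.11]),RM([0,0,-1],PY),12,1)
E
```

```text
deg/row 2.521014298575622
[[0,0.044,0,0.37,2.14,-1.08,1],[0,0.044,0,0.42,2.13,-1.07,1],[0,0.044,0,0.47,2.14,-1.04,1],[0,0.044,0,0.51,2.13,-1.03,1],[0,0.044,0,0.56,2.14,-0.99,1],[0,0.044,0,0.6,2.14,-0.98,1],[0,0.044,0,0.64,2.13,-0.95,1],[0,0.044,0,0.69,2.14,-0.91,1]]
[[0,0.044,0,0.72,2.13,-0.89,1],[0,0.044,0,0.76,2.14,-0.86,1],[0,0.044,0,0.8,2.14,-0.82,1],[0,0.044,0,0.84,2.13,-0.78,1]]
end err [-5.10139226e-06 -2.71905496e-05 -4.48417336e-05] 0.25217158290746605
```

```bash
python3 -m crank '[[0,0,0,-1.0,0,0,1],[0,0,0,-2,0,0,1],[0,0,0,-2.5,0,0,1],[0,0,0,-2.5,0,0,1],[0,0.044,0,0.37,2.14,-1.08,1],[0,0.044,0,0.42,2.13,-1.07,1],[0,0.044,0,0.47,2.14,-1.04,1],[0,0.044,0,0.51,2.13,-1.03,1]]' && python3 -m crank '[[0,0.044,0,0.56,2.14,-0.99,1],[0,0.044,0,0.6,2.14,-0.98,1],[0,0.044,0,0.64,2.13,-0.95,1],[0,0.044,0,0.69,2.14,-0.91,1],[0,0.044,0,0.72,2.13,-0.89,1],[0,0.044,0,0.76,2.14,-0.86,1],[0,0.044,0,0.8,2.14,-0.82,1],[0,0.044,0,0.84,2.13,-0.78,1]]'
python3 - <<'E'
from h import *
from bench import read_camera
np.set_printoptions(precision=4,suppress=True)
o,p,R=pose();print(o["gripper_width"],p,R.as_matrix())
d={}
for n in ("scene","top"):
    c=read_camera(n); d[n]=c; cv2.imwrite(f"pics/{n}4.png",c["image"])
pickle.dump(d,open("cam4.pkl","wb"))
E
```

```text
time_s: 5.3
position: [0.5198, 0.1385, 0.1789]
tool_rot: [0.814, 0.059, 0.572, -0.083]
wrist_force: [0.7, -0.1, -0.4]
gripper_width: 0.0273
time_s: 6.3
position: [0.4957, 0.318, 0.1099]
tool_rot: [0.702, 0.072, 0.705, -0.071]
wrist_force: [-0.6, -0.1, -1.2]
gripper_width: 0.0278
0.027783208775353053 [0.4957 0.318  0.1099] [[-0.0053  0.2016  0.9795]
 [ 0.0022  0.9795 -0.2016]
 [-1.      0.0011 -0.0056]]
```

View pics/scene4.png

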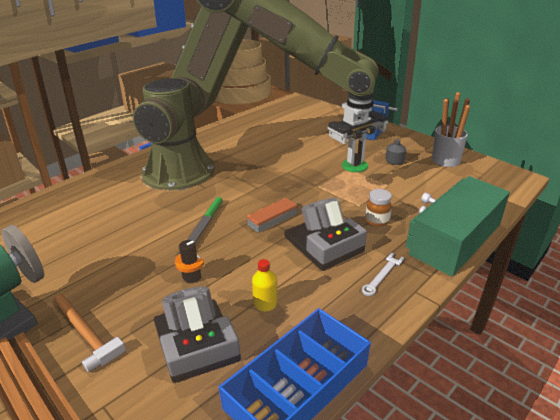

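View pics/top4.png

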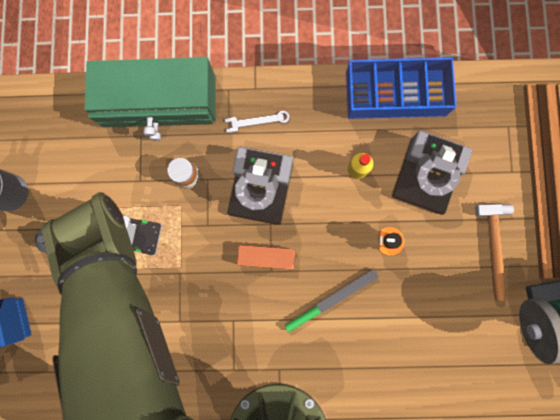

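```bash
python3 -m crank '[[0,-0.005,0,1.2,0,0,1],[0,0,0,1.3,0,0,1],[0,0,0,1.3,0,0,1],[0,0,0,1.1,0,0,1],[0,0,0,0.6,0,0,1],[0,0,0,0.4,0,0,1],[0,0,0,0.2,0,0,1],[0,0,0,0,0,0,1]]'
python3 - <<'E'
from h import *
from bench import read_camera
np.set_printoptions(precision=4,suppress=True)
o,p,R=pose();print(o["gripper_width"],p,o["wrist_force"],R.as_matrix()[:,0])
c=read_camera("scene"); crop(c,310,120,410,200,6,"pics/s5.png")
d=pickle.load(open("cam4.pkl","rb")); crop(d["top"],215,135,315,235,6,"pics/t5.png")
E
```

```text
time_s: 7.4
position: [0.4963, 0.3177, 0.0495]
tool_rot: [0.704, 0.072, 0.703, -0.071]
wrist_force: [1.1, 0.2, -0.6]
gripper_width: 0.0276
0.02759415154012261 [0.4963 0.3177 0.0495] [ 1.0742  0.166  -0.5539] [ 0.0021  0.0017 -1.    ]
```

View pics/s5.png

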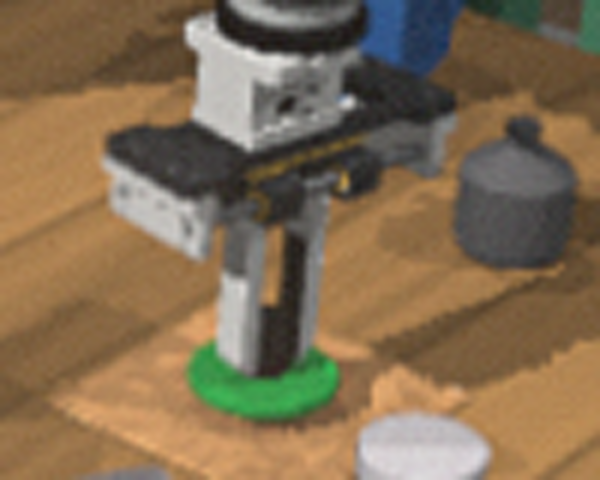

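View pics/t5.png

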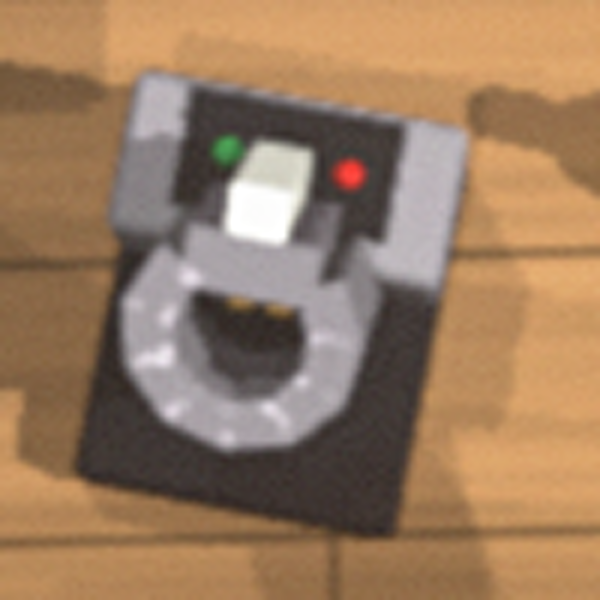

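```bash
python3 -m crank '[[0,0,0,0.1,0,0,1],[0,0,0,0.1,0,0,1],[0,0,0,0.08,0,0,1],[0,0,0,0,0,0,1],[0,0,0,0,0,0,-1],[0,0,0,0,0,0,-1],[0,0,0,0,0,0,-1],[0,0,0,0,0,0,-1]]'
python3 - <<'E'
from h import *
np.set_printoptions(precision=4,suppress=True)
o,p,R=pose();print(o["gripper_width"],p,o["wrist_force"],o["joint_pos"])
p0=np.array([.4963,.3177,.047])
up=p0+[0,0,.13]
# view point over pocket: looking along axis, then battery
Rb=RM([0,0,-1],[np.cos(np.radians(-3)),np.sin(np.radians(-3)),0])
print(np.degrees((R.inv()*Rb).magnitude()),(R.inv()*Rb).as_rotvec())
plan(up,R,np.array([.450,-.20,.25]),Rb,16,-1)
E
```

```text
time_s: 8.45
position: [0.4962, 0.3177, 0.0466]
tool_rot: [0.704, 0.072, 0.703, -0.071]
wrist_force: [0.5, -0.6, -0.8]
gripper_width: 0.0641
0.06408888790762017 [0.4962 0.3177 0.0466] [ 0.4569 -0.5656 -0.7611] [ 0.5072  0.5877  1.5618  0.0006  0.9896 -0.8609]
81.36872001394065 [ 1.4201 -0.0001 -0.0027]
deg/row 5.099324376664327
[[0.089,-0,-0,-0.46,-3.23,0.37,-1],[0.089,-0,-0,-0.46,-3.18,0.65,-1],[0.089,-0,-0,-0.47,-3.11,0.94,-1],[0.089,-0,-0,-0.46,-3.01,1.21,-1],[0.089,-0,-0,-0.46,-2.9,1.47,-1],[0.089,-0,-0,-0.46,-2.75,1.72,-1],[0.089,-0,-0,-0.46,-2.59,1.96,-1],[0.089,-0,-0,-0.47,-2.41,2.18,-1]]
[[0.089,-0,-0,-0.46,-2.2,2.39,-1],[0.089,-0,-0,-0.46,-1.98,2.58,-1],[0.089,-0,-0,-0.46,-1.74,2.73,-1],[0.089,-0,-0,-0.46,-1.49,2.89,-1],[0.089,-0,-0,-0.47,-1.23,3,-1],[0.089,-0,-0,-0.46,-0.96,3.11,-1],[0.089,-0,-0,-0.46,-0.68,3.17,-1],[0.089,-0,-0,-0.46,-0.4,3.23,-1]]
end err [-0. -0. -0.] 0.2622711127149797
```

```bash
python3 - <<'E'
from h import *
o,p,R=pose()
plan(np.array([.4963,.3177,.0466+.13]),R,MOUTH+AX*.13,RM(-AX,PY),10,-1)
E
```

```text
deg/row 2.979380534680281
[[-0,-0.052,-0,-0.51,-2.56,0.81,-1],[-0,-0.052,-0,-0.47,-2.56,0.84,-1],[-0,-0.052,-0,-0.43,-2.56,0.87,-1],[-0,-0.052,-0,-0.38,-2.56,0.88,-1],[-0,-0.052,-0,-0.34,-2.56,0.9,-1],[-0,-0.052,-0,-0.28,-2.56,0.92,-1],[-0,-0.052,-0,-0.24,-2.56,0.93,-1],[-0,-0.052,-0,-0.19,-2.56,0.95,-1]]
[[-0,-0.052,-0,-0.14,-2.56,0.95,-1],[-0,-0.052,-0,-0.09,-2.56,0.96,-1]]
end err [ 4.29329519e-05 -1.45187473e-06 -2.16446301e-05] 0.20941283212220668
```

```bash
python3 -m crank '[[0,0,0,-1,0,0,-1],[0,0,0,-4,0,0,-1],[0,0,0,-4,0,0,-1],[0,0,0,-4,0,0,-1],[0,-0.052,0,-0.51,-2.56,0.81,-1],[0,-0.052,0,-0.47,-2.56,0.84,-1],[0,-0.052,0,-0.43,-2.56,0.87,-1],[0,-0.052,0,-0.38,-2.56,0.88,-1]]' && python3 -m crank '[[0,-0.052,0,-0.34,-2.56,0.9,-1],[0,-0.052,0,-0.28,-2.56,0.92,-1],[0,-0.052,0,-0.24,-2.56,0.93,-1],[0,-0.052,0,-0.19,-2.56,0.95,-1],[0,-0.052,0,-0.14,-2.56,0.95,-1],[0,-0.052,0,-0.09,-2.56,0.96,-1],[0,0,0,0,0,0,-1],[0,0,0,0,0,0,-1]]'
python3 - <<'E'
from h import *
from bench import read_camera
np.set_printoptions(precision=4,suppress=True)
o,p,R=pose();print(p,MOUTH+AX*.13,o["joint_pos"])
d={n:read_camera(n) for n in ("wrist","top","scene")}
pickle.dump(d,open("cam6.pkl","wb")); crop(d["wrist"],190,60,380,270,3.8/1.3,"pics/w6.png"); cv2.imwrite("pics/s6.png",d["scene"]["image"]); crop(d["top"],80,180,230,290,4,"pics/t6.png")
E
```

```text
time_s: 9.45
position: [0.5072, 0.2098, 0.198]
tool_rot: [0.774, 0.065, 0.625, -0.078]
wrist_force: [0.9, 1.0, -0.6]
gripper_width: 0.0938
time_s: 10.45
position: [0.524, 0.0507, 0.228]
tool_rot: [0.861, 0.052, 0.498, -0.087]
wrist_force: [0.4, 0.5, -0.9]
gripper_width: 0.0939
[0.524  0.0507 0.228 ] [0.5243 0.0505 0.2276] [ 0.0952  0.0153  1.93   -0.2246  0.7063 -1.137 ]
```

View pics/w6.png

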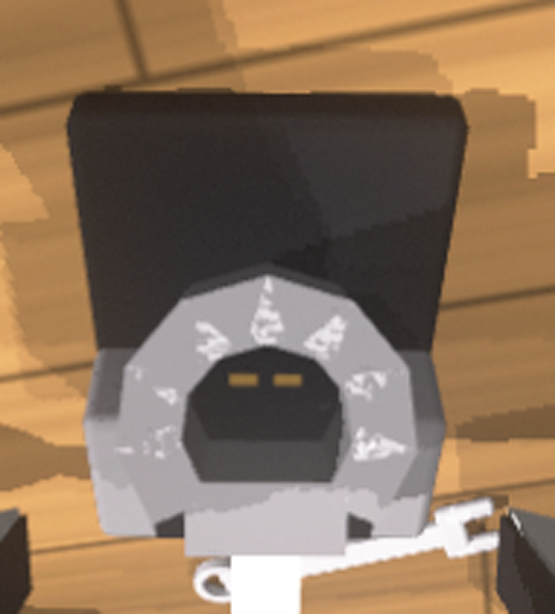

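View pics/t6.png

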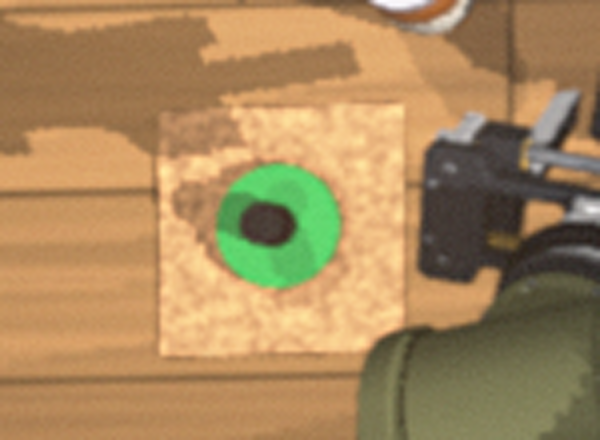

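View pics/s6.png

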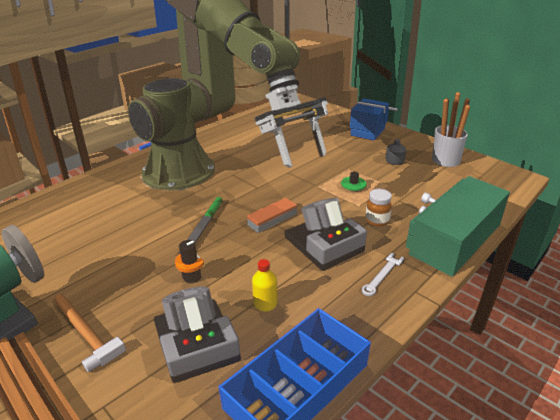

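```bash
python3 - <<'E'
from h import *
np.set_printoptions(precision=4,suppress=True)
d=pickle.load(open("cam6.pkl","rb"));c=d["wrist"];t=pickle.load(open("cam4.pkl","rb"))["top"]
k=3.8/1.3; w=lambda x,y:(190+(x+.5)/k-.5,60+(y+.5)/k-.5)
a=lambda x,y:(215+(x+.5)/6-.5,135+(y+.5)/6-.5)
def onp(c,p,z=0):
    P=MOUTH+AX*z;o,dd=ray(c,p); X=o+dd*((P-o)@AX)/(dd@AX); return X,np.array([(X-MOUTH)@PX,(X-MOUTH)@PY])*1000
print("ctr",onp(c,w(265,428.6)))
for q in ((182,415),(346,415),(264,347),(205,483),(338,483),(270,275),(122,410),(415,410)): print(q,onp(c,w(*q))[1])
print("top hole L,R,flat edge ends");
for q in ((180,335),(308,350),(193,285),(318,305),(232,450),(122,330),(365,372)): print(q,onp(t,a(*q))[1])
# tab lower edge direction top
L,Rr=onp(t,a(186,262)),onp(t,a(322,285)); v=Rr[0]-L[0]; print("flat tab edge yaw",np.degrees(np.arctan2(v[1],v[0]))+90, L[1],Rr[1])
L,Rr=onp(c,w(186,554)),onp(c,w(345,556)); v=Rr[0]-L[0]; print("wrist block edge yaw",np.degrees(np.arctan2(v[1],v[0]))-90)
L,Rr=onp(c,w(205,483)),onp(c,w(338,483)); v=Rr[0]-L[0]; print("wrist flat yaw",np.degrees(np.arctan2(v[1],v[0]))-90)
# battery in scene: grip top and collar in fresh top
crop(d["scene"],165,230,215,290,10,"pics/sb.png")
E
```

```text
ctr (array([0.5884, 0.0382, 0.1151]), array([0.2507, 0.8092]))
(182, 415) [ -4.1762 -24.8684]
(346, 415) [-3.996  25.8999]
(264, 347) [-25.3136   0.5756]
(205, 483) [ 17.833 -18.143]
(338, 483) [17.9891 23.7685]
(270, 275) [-47.0355   2.435 ]
(122, 410) [ -5.832  -43.4007]
(415, 410) [-5.512  47.2496]
top hole L,R,flat edge ends
(180, 335) [-0.0663 22.891 ]
(308, 350) [  3.0788 -27.3283]
(193, 285) [21.378  20.1697]
(318, 305) [ 22.1828 -28.7172]
(232, 450) [-44.6029  -3.0355]
(122, 330) [-2.243  45.6902]
(365, 372) [ -1.8382 -50.4695]
flat tab edge yaw -11.173412633598318 [30.1953 23.9102] [ 30.5446 -29.1583]
wrist block edge yaw -12.356699340171005
wrist flat yaw -11.68476246376585
```

View pics/sb.png

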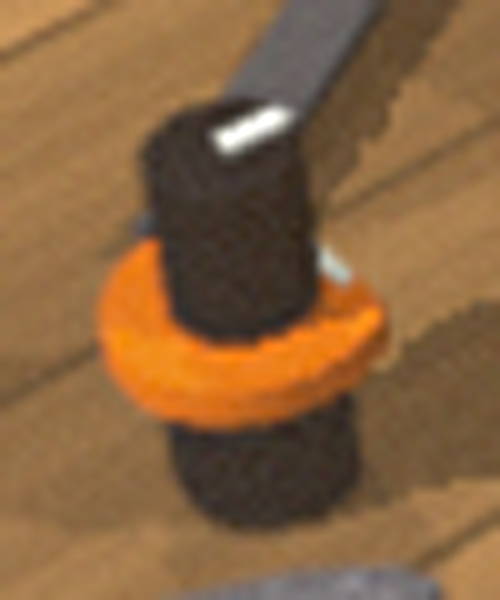

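```bash
sed -i 's/MOUTH=np.array(.*/MOUTH=np.array([.588,.038,.115])/' h.py; python3 - <<'E'
from h import *
o,p,R=pose()
plan(p,R,np.array([.470,-.286,.21]),RM([0,0,-1],[np.cos(np.radians(-3)),np.sin(np.radians(-3)),0]),15,-1)
E
```

```text
deg/row 5.709489211445856
[[0.092,0.029,-0.025,0.15,-2.27,0.03,-1],[0.092,0.029,-0.025,0.2,-2.26,0.24,-1],[0.092,0.029,-0.025,0.24,-2.22,0.46,-1],[0.092,0.029,-0.025,0.28,-2.16,0.66,-1],[0.092,0.029,-0.025,0.32,-2.08,0.87,-1],[0.092,0.029,-0.025,0.34,-1.99,1.07,-1],[0.092,0.029,-0.025,0.35,-1.87,1.25,-1],[0.092,0.029,-0.025,0.35,-1.74,1.43,-1]]
[[0.092,0.029,-0.025,0.36,-1.59,1.59,-1],[0.092,0.029,-0.025,0.35,-1.42,1.74,-1],[0.092,0.029,-0.025,0.32,-1.26,1.88,-1],[0.092,0.029,-0.025,0.3,-1.06,1.99,-1],[0.092,0.029,-0.025,0.26,-0.87,2.08,-1],[0.092,0.029,-0.025,0.23,-0.67,2.17,-1],[0.092,0.029,-0.025,0.17,-0.47,2.22,-1]]
end err [-3.21257761e-05  4.55604851e-05 -1.77605063e-05] 0.5148745454863969
```

```bash
python3 -m crank '[[0.092,0.029,-0.025,0.15,-2.27,0.03,-1],[0.092,0.029,-0.025,0.2,-2.26,0.24,-1],[0.092,0.029,-0.025,0.24,-2.22,0.46,-1],[0.092,0.029,-0.025,0.28,-2.16,0.66,-1],[0.092,0.029,-0.025,0.32,-2.08,0.87,-1],[0.092,0.029,-0.025,0.34,-1.99,1.07,-1],[0.092,0.029,-0.025,0.35,-1.87,1.25,-1],[0.092,0.029,-0.025,0.35,-1.74,1.43,-1]]' && python3 -m crank '[[0.092,0.029,-0.025,0.36,-1.59,1.59,-1],[0.092,0.029,-0.025,0.35,-1.42,1.74,-1],[0.092,0.029,-0.025,0.32,-1.26,1.88,-1],[0.092,0.029,-0.025,0.3,-1.06,1.99,-1],[0.092,0.029,-0.025,0.26,-0.87,2.08,-1],[0.092,0.029,-0.025,0.23,-0.67,2.17,-1],[0.092,0.029,-0.025,0.17,-0.47,2.22,-1],[0,0,0,0,0,0,-1]]'
python3 - <<'E'
from h import *
from bench import read_camera
np.set_printoptions(precision=4,suppress=True)
o,p,R=pose();print(p,R.as_matrix(),o["joint_pos"])
c=read_camera("wrist"); pickle.dump(c,open("w7.pkl","wb")); cv2.imwrite("pics/w7.png",c["image"])
E
```

```text
time_s: 11.6
position: [0.4951, -0.1296, 0.2182]
tool_rot: [0.709, 0.318, 0.53, -0.338]
wrist_force: [-0.2, 0.8, 0.3]
gripper_width: 0.0941
time_s: 12.6
position: [0.4697, -0.2873, 0.2094]
tool_rot: [-0.485, -0.511, -0.49, 0.514]
wrist_force: [0.5, 0.3, 0.1]
gripper_width: 0.0939
[ 0.4697 -0.2873  0.2094] [[-0.0079  0.9987 -0.0495]
 [ 0.0022 -0.0495 -0.9988]
 [-1.     -0.008  -0.0018]] [-0.6143  0.3206  1.5369 -0.0029  1.2918 -0.5639]
```

View pics/w7.png

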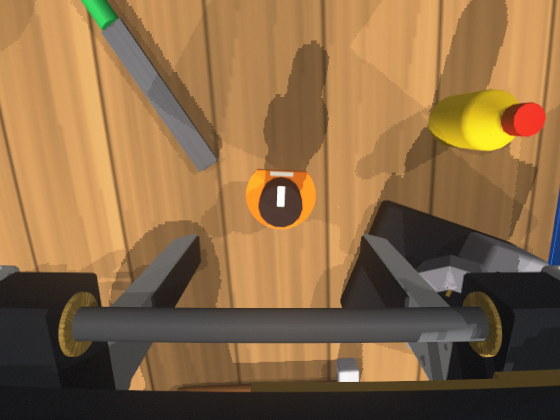

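```bash
python3 - <<'E'
from h import *
np.set_printoptions(precision=4,suppress=True)
c=pickle.load(open("w7.pkl","rb"));im=c["image"]
sub=im[180:225,255:305]; m=(sub.min(2)>190).astype(np.uint8)
ys,xs=np.nonzero(m); pts=np.stack([xs+255,ys+180],1).astype(np.float32)
pts=pts[pts[:,1]>182]; r=cv2.minAreaRect(pts); print("stripe",r, pts.min(0),pts.max(0))
cx=[pts[pts[:,1]==y,0].mean() for y in np.unique(pts[:,1])]; print(cx)
A=onz(c,(cx[-1],pts[:,1].max()+.5),.1);B=onz(c,(cx[0],pts[:,1].min()-.5),.1); print("axis end",A,"flat end",B,np.degrees(np.arctan2(*(B-A)[[1,0]])))
h=cv2.cvtColor(im,cv2.COLOR_BGR2HSV); m=cv2.inRange(h,(6,180,150),(20,255,255)); m[:150]=0;m[240:]=0;m[:,:230]=0;m[:,330:]=0
ys,xs=np.nonzero(m); print(xs.min(),xs.max(),ys.min(),ys.max())
yb=ys[xs==xs.min()].mean();yr=ys[xs==xs.max()].mean()
P=onz(c,(xs.min()-.5,yb),.053);Q=onz(c,(xs.max()+.5,yr),.053);print("collar sides",P,Q,(P+Q)/2,np.linalg.norm(P-Q))
xb=xs[ys==ys.max()].mean(); print("collar bottom",onz(c,(xb,ys.max()+.5),.055))
crop(c,235,155,325,235,7,"pics/w7c.png")
E
```

```text
stripe ((280.5, 196.0), (20.0, 7.0), 90.0) [277. 186.] [284. 206.]
[np.float32(280.5), np.float32(281.0), np.float32(280.5), np.float32(280.5), np.float32(280.5), np.float32(280.5), np.float32(280.5), np.float32(280.5), np.float32(280.5), np.float32(280.0), np.float32(280.0), np.float32(280.0), np.float32(280.0), np.float32(280.0), np.float32(280.0), np.float32(280.0), np.float32(280.0), np.float32(280.0), np.float32(280.0), np.float32(280.0), np.float32(280.0)]
axis end [ 0.4688 -0.2831  0.1   ] flat end [ 0.4701 -0.2653  0.1   ] 85.88569354712541
246 315 169 228
collar sides [ 0.4347 -0.281   0.053 ] [ 0.5032 -0.2847  0.053 ] [ 0.469  -0.2829  0.053 ] 0.06862042820334957
collar bottom [ 0.4669 -0.3168  0.055 ]
```

View pics/w7c.png

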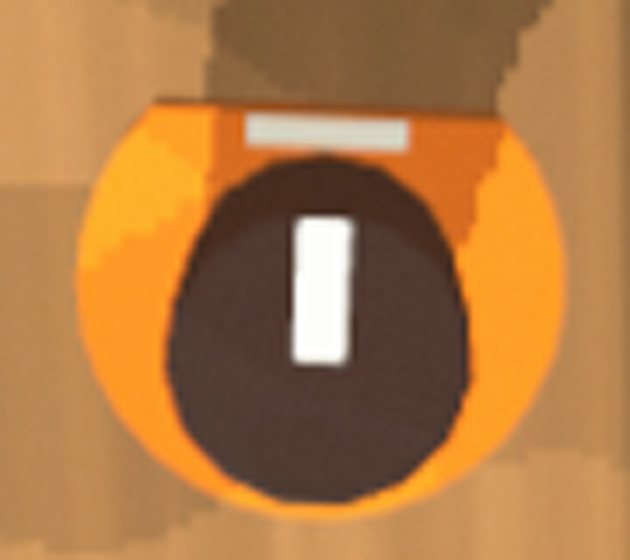

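```bash
python3 - <<'E'
from h import *
o,p,R=pose()
plan(p,R,np.array([.469,-.2842,.083]),RM([0,0,-1],[np.cos(np.radians(-4)),np.sin(np.radians(-4)),0]),7,-1)
E
```

```text
deg/row 0.18118516357615333
[[0.003,-0,0.001,1.81,0,-0.03,-1],[0.003,-0,0.001,1.81,-0,-0.03,-1],[0.003,-0,0.001,1.8,-0.01,-0.03,-1],[0.003,-0,0.001,1.81,-0,-0.03,-1],[0.003,-0,0.001,1.81,-0.01,-0.03,-1],[0.003,-0,0.001,1.81,-0.01,-0.03,-1],[0.003,-0,0.001,1.8,-0.01,-0.03,-1]]
end err [-8.36340276e-06  1.69671332e-05  4.17516335e-05] 0.11377701504280799
```

```bash
python3 -m crank '[[0.003,0,0.001,1.81,0,-0.03,-1],[0.003,0,0.001,1.81,0,-0.03,-1],[0.003,0,0.001,1.8,-0.01,-0.03,-1],[0.003,0,0.001,1.81,0,-0.03,-1],[0.003,0,0.001,1.81,-0.01,-0.03,-1],[0.003,0,0.001,1.81,-0.01,-0.03,-1],[0.003,0,0.001,1.8,-0.01,-0.03,-1],[0,0,0,0,0,0,-1]]' && python3 -m crank '[[0,0,0,0,0,0,-1],[0,0,0,0,0,0,1],[0,0,0,0,0,0,1],[0,0,0,0,0,0,1],[0,0,0,0,0,0,1],[0,0,0,0,0,0,1],[0,0,0,0,0,0,1],[0,0,0,0,0,0,1]]' 40
python3 - <<'E'
from h import *
from bench import read_camera
np.set_printoptions(precision=4,suppress=True)
o,p,R=pose();print(p,o["gripper_width"],o["wrist_force"],R.as_matrix())
c=read_camera("wrist"); pickle.dump(c,open("w8.pkl","wb")); cv2.imwrite("pics/w8.png",c["image"])
E
```

```text
time_s: 13.65
position: [0.4687, -0.283, 0.0827]
tool_rot: [0.482, 0.517, 0.484, -0.516]
wrist_force: [0.6, -0.7, -1.0]
gripper_width: 0.0938
time_s: 14.65
position: [0.4689, -0.2844, 0.0835]
tool_rot: [0.482, 0.517, 0.483, -0.517]
wrist_force: [-0.0, -0.2, -0.8]
gripper_width: 0.0373
[ 0.4689 -0.2844  0.0835] 0.03734782599638137 [-0.0328 -0.2403 -0.8229] [[ 0.0002  0.9976 -0.0691]
 [ 0.001  -0.0691 -0.9976]
 [-1.      0.0002 -0.001 ]]
```

View pics/w8.png

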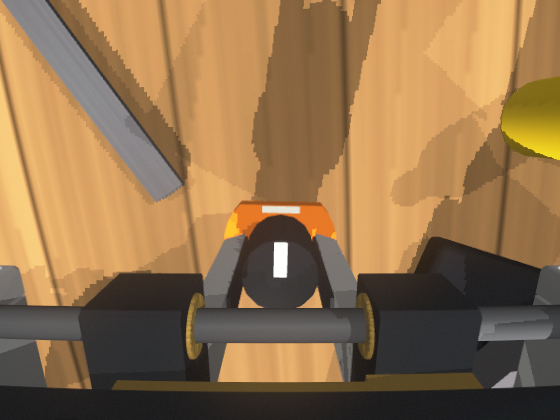

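```bash
python3 - <<'E'
from h import *
np.set_printoptions(precision=4,suppress=True)
c=pickle.load(open("w8.pkl","rb"));im=c["image"];o,p,R=pose()
sub=im[235:285,265:297]; ys,xs=np.nonzero(sub.min(2)>190); print(xs.min()+265,xs.max()+265,ys.min()+235,ys.max()+235)
x=(xs+265);y=ys+235
for yy,z in ((y.max()+.5,.1),(y.min()-.5,.1)):
    X=onz(c,(x[abs(y-yy)<3].mean(),yy),z); print(X, "tool",R.inv().apply(X-p)*1000)
# collar mark center
p0=np.array([.469,-.2843,.0835+.16])
Rb=RM([0,0,-1],[np.cos(np.radians(-4)),np.sin(np.radians(-4)),0])
plan(p0,Rb,MOUTH+AX*.14,RM(-AX,-PY),20,1)
E
```

```text
274 287 242 277
[ 0.4687 -0.2835  0.1   ] tool [-16.464   -0.2479  -0.834 ]
[ 0.4699 -0.2656  0.1   ] tool [-16.4459  -0.3479 -18.738 ]
deg/row 5.038772103498116
[[0.083,0.019,0.022,0.04,0.13,-1.69,1],[0.083,0.019,0.022,0.07,-0,-1.7,1],[0.083,0.019,0.022,0.1,-0.16,-1.69,1],[0.083,0.019,0.022,0.12,-0.29,-1.68,1],[0.083,0.019,0.022,0.16,-0.43,-1.63,1],[0.083,0.019,0.022,0.17,-0.57,-1.6,1],[0.083,0.019,0.022,0.18,-0.71,-1.53,1],[0.083,0.019,0.022,0.2,-0.83,-1.47,1]]
[[0.083,0.019,0.022,0.21,-0.96,-1.39,1],[0.083,0.019,0.022,0.2,-1.07,-1.3,1],[0.083,0.019,0.022,0.21,-1.18,-1.21,1],[0.083,0.019,0.022,0.2,-1.28,-1.1,1],[0.083,0.019,0.022,0.2,-1.38,-0.98,1],[0.083,0.019,0.022,0.18,-1.45,-0.87,1],[0.083,0.019,0.022,0.16,-1.52,-0.73,1],[0.083,0.019,0.022,0.14,-1.59,-0.61,1]]
[[0.083,0.019,0.022,0.11,-1.63,-0.47,1],[0.083,0.019,0.022,0.09,-1.66,-0.33,1],[0.083,0.019,0.022,0.06,-1.69,-0.18,1],[0.083,0.019,0.022,0.02,-1.7,-0.05,1]]
end err [-0.     -0.     -0.0001] 0.5433219252259743
```

```bash
python3 -m crank '[[0,0,0,-2,0,0,1],[0,0,0,-4,0,0,1],[0,0,0,-5,0,0,1],[0,0,0,-5,0,0,1],[0.083,0.019,0.022,0.04,0.13,-1.69,1],[0.083,0.019,0.022,0.07,0,-1.7,1],[0.083,0.019,0.022,0.1,-0.16,-1.69,1],[0.083,0.019,0.022,0.12,-0.29,-1.68,1]]' && python3 -m crank '[[0.083,0.019,0.022,0.16,-0.43,-1.63,1],[0.083,0.019,0.022,0.17,-0.57,-1.6,1],[0.083,0.019,0.022,0.18,-0.71,-1.53,1],[0.083,0.019,0.022,0.2,-0.83,-1.47,1],[0.083,0.019,0.022,0.21,-0.96,-1.39,1],[0.083,0.019,0.022,0.2,-1.07,-1.3,1],[0.083,0.019,0.022,0.21,-1.18,-1.21,1],[0.083,0.019,0.022,0.2,-1.28,-1.1,1]]' && python3 -m crank '[[0.083,0.019,0.022,0.2,-1.38,-0.98,1],[0.083,0.019,0.022,0.18,-1.45,-0.87,1],[0.083,0.019,0.022,0.16,-1.52,-0.73,1],[0.083,0.019,0.022,0.14,-1.59,-0.61,1],[0.083,0.019,0.022,0.11,-1.63,-0.47,1],[0.083,0.019,0.022,0.09,-1.66,-0.33,1],[0.083,0.019,0.022,0.06,-1.69,-0.18,1],[0.083,0.019,0.022,0.02,-1.7,-0.05,1]]'
python3 - <<'E'
from h import *
from bench import read_camera
np.set_printoptions(precision=4,suppress=True)
o,p,R=pose();print(p,MOUTH+AX*.14,o["gripper_width"],o["joint_pos"]);print(R.as_matrix(),RM(-AX,-PY).as_matrix())
d={n:read_camera(n) for n in ("wrist","top","scene")}
pickle.dump(d,open("cam9.pkl","wb"))
for n in d: cv2.imwrite(f"pics/{n}9.png",d[n]["image"])
plan(p,R,MOUTH+AX*.0895,RM(-AX,-PY),4,1)
E
```

```text
time_s: 15.7
position: [0.4787, -0.2165, 0.2417]
tool_rot: [0.392, 0.63, 0.385, -0.548]
wrist_force: [0.2, -0.1, -3.9]
gripper_width: 0.0377
time_s: 16.7
position: [0.4987, -0.0821, 0.2389]
tool_rot: [0.182, 0.793, 0.158, -0.559]
wrist_force: [-0.0, -0.3, -3.4]
gripper_width: 0.0375
time_s: 17.7
position: [0.5186, 0.0523, 0.2359]
tool_rot: [-0.05, 0.859, -0.088, -0.502]
wrist_force: [0.1, -0.6, -4.4]
gripper_width: 0.0377
[0.5186 0.0523 0.2359] [0.5194 0.052  0.2362] 0.03768348470932966 [ 0.1017 -0.0025  1.926  -0.2248  0.7372  2.0057]
[[ 0.4812 -0.2026 -0.8529]
 [-0.1015 -0.9793  0.1753]
 [-0.8707  0.0022 -0.4918]] [[ 0.49   -0.1994 -0.8486]
 [-0.0997 -0.9799  0.1727]
 [-0.866   0.     -0.5   ]]
deg/row 0.12811725781509187
[[-0,0.002,-0.001,1.27,-0,-0.03,1],[-0,0.002,-0.001,1.26,0,-0.04,1],[-0,0.002,-0.001,1.27,0,-0.03,1],[-0,0.002,-0.001,1.27,0.01,-0.02,1]]
end err [-0.     -0.     -0.0001] 0.13254493172843113
```

View pics/scene9.png

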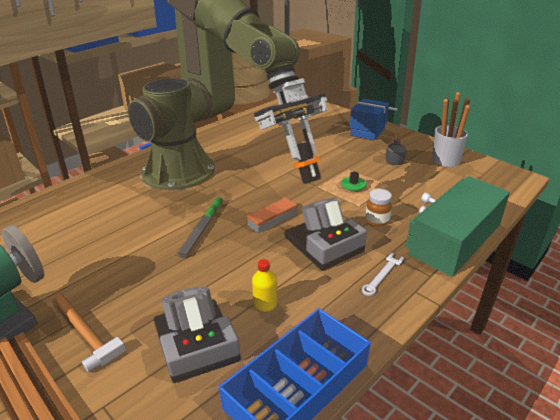

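View pics/wrist9.png

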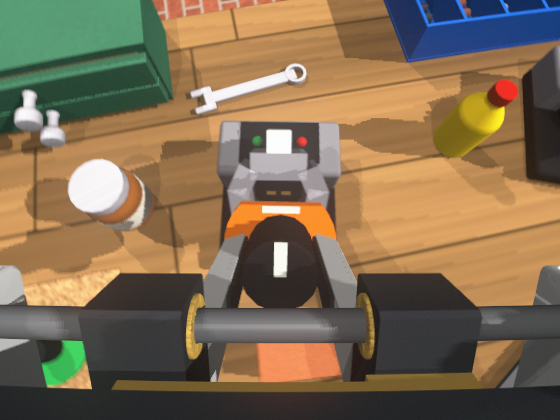

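```bash
python3 -m crank '[[0,0.002,-0.001,1.27,0,-0.03,1],[0,0.002,-0.001,1.26,0,-0.04,1],[0,0.002,-0.001,1.27,0,-0.03,1],[0,0.002,-0.001,1.17,0.01,-0.02,1],[0,0,0,0,0,0,1],[0,0,0,0,0,0,1],[0,0,0,0,0,0,1],[0,0,0,0,0,0,1]]' 50
python3 - <<'E'
from h import *
from bench import read_camera
np.set_printoptions(precision=4,suppress=True)
o,p,R=pose();v=p-MOUTH;print(v@AX,v@PX,v@PY,o["wrist_force"])
print("angle err",np.degrees((RM(-AX,-PY).inv()*R).as_rotvec()))
d={n:read_camera(n) for n in ("wrist","top","scene")}
pickle.dump(d,open("cam10.pkl","wb"))
crop(d["scene"],270,130,390,250,5,"pics/s10.png");cv2.imwrite("pics/w10.png",d["wrist"]["image"])
E
```

```text
time_s: 18.85
position: [0.5442, 0.0466, 0.1944]
tool_rot: [-0.05, 0.862, -0.086, -0.497]
wrist_force: [0.1, 0.5, -3.7]
gripper_width: 0.0376
0.09106286734870761 0.0010171398565883352 -0.00028926161445448216 [ 0.0957  0.509  -3.6696]
angle err [-0.0599 -0.0009 -0.0983]
```

View pics/s10.png

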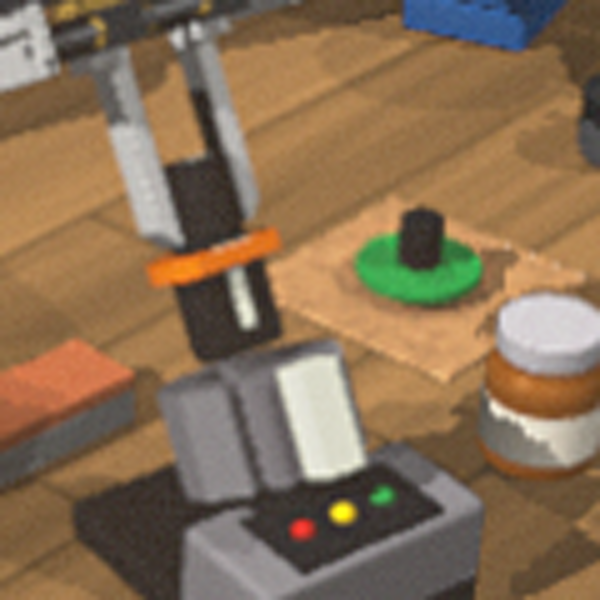

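View pics/w10.png

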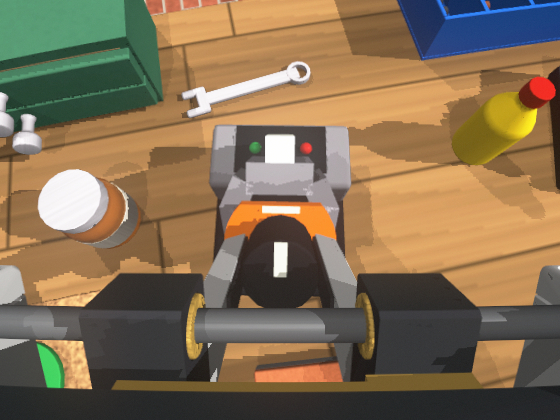

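```bash
python3 -m crank '[[0,0,0,0.15,0,0.05,1],[0,0,0,0.15,0,0.05,1],[0,0,0,0.2,0,0,1],[0,0,0,0.2,0,0,1],[0,0,0,0.2,0,0,1],[0,0,0,0.15,0,0,1],[0,0,0,0.1,0,0,1],[0,0,0,0,0,0,1]]'
python3 - <<'E'
from h import *
np.set_printoptions(precision=4,suppress=True)
o,p,R=pose();v=p-MOUTH;f=o["wrist_force"];print(v@AX,v@PX,v@PY,f,f@AX,f@PX,f@PY,o["ft_torque"])
E
```

```text
time_s: 20.0
position: [0.5489, 0.0456, 0.1835]
tool_rot: [-0.05, 0.862, -0.086, -0.498]
wrist_force: [0.0, -0.3, -4.2]
gripper_width: 0.0374
0.0791957757371152 -0.00022704493213959037 -0.00037384730375457153 [ 0.0117 -0.3063 -4.1551] -3.634690882227585 -2.014695162642009 -0.29777411012890714 [0.1895 0.8026 0.0039]
```

```bash
python3 -m crank '[[0,0,0,0.2,0,0,1],[0,0,0,0.2,0,0,1],[0,0,0,0.2,0,0,1],[0,0,0,0.2,0,0,1],[0,0,0,0.2,0,0,1],[0,0,0,0.2,0,0,1],[0,0,0,0.2,0,0,1],[0,0,0,0,0,0,1]]'
python3 - <<'E'
from h import *
np.set_printoptions(precision=4,suppress=True)
o,p,R=pose();v=p-MOUTH;f=o["wrist_force"];print(v@AX,v@PX,v@PY,f,f@AX,f@PX,f@PY,o["ft_torque"])
E
```

```text
time_s: 21.0
position: [0.5558, 0.0442, 0.1712]
tool_rot: [-0.05, 0.862, -0.086, -0.498]
wrist_force: [0.3, 0.1, -3.7]
gripper_width: 0.0374
0.06508944415873162 -0.0002901106207332943 -0.0003668233723382865 [ 0.3408  0.1311 -3.7323] -3.3861358314997108 -1.5995819953543835 0.19641560062357824 [0.0988 0.7811 0.0011]
```

```bash
python3 -m crank '[[0,0,0,0.3,0,0,1],[0,0,0,0.3,0,0,1],[0,0,0,0.35,0,0,1],[0,0,0,0.35,0,0,1],[0,0,0,0.35,0,0,1],[0,0,0,0.3,0,0,1],[0,0,0,0.25,0,0,1],[0,0,0,0,0,0,1]]'
python3 - <<'E'
from h import *
np.set_printoptions(precision=4,suppress=True)
o,p,R=pose();v=p-MOUTH;f=o["wrist_force"];print(v@AX,v@PX,v@PY,f,f@AX,f@PX,f@PY,o["ft_torque"])
E
```

```text
time_s: 22.0
position: [0.5666, 0.042, 0.1522]
tool_rot: [-0.05, 0.862, -0.086, -0.498]
wrist_force: [-0.5, 0.5, -3.5]
gripper_width: 0.0372
0.04308709705726483 -0.00031341165268971086 -0.0003238623839997497 [-0.5421  0.4542 -3.5059] -2.7252975694454267 -2.2913722985615097 0.3369978753514603 [0.1292 0.8106 0.0078]
```

```bash
python3 -m crank '[[0,0,0,0.1,0,0,1],[0,0,0,0.1,0,0,1],[0,0,0,0.1,0,0,1],[0,0,0,0.08,0,0,1],[0,0,0,0.05,0,0,1],[0,0,0,0.04,0,0,1],[0,0,0,0,0,0,1],[0,0,0,0,0,0,1]]'
python3 - <<'E'
from h import *
from bench import read_camera
np.set_printoptions(precision=4,suppress=True)
o,p,R=pose();v=p-MOUTH;f=o["wrist_force"];print(v@AX,v@PX,v@PY,f,f@AX,f@PX,f@PY,o["ft_torque"])
d={n:read_camera(n) for n in ("wrist","scene")}
crop(d["scene"],270,130,390,250,5,"pics/s11.png");cv2.imwrite("pics/w11.png",d["wrist"]["image"])
E
```

```text
time_s: 23.0
position: [0.5689, 0.0416, 0.1483]
tool_rot: [-0.05, 0.862, -0.086, -0.498]
wrist_force: [-0.1, 0.4, -3.2]
gripper_width: 0.0371
0.0385772127991025 -0.00019381002345555953 -0.000322692805186339 [-0.0803  0.3695 -3.1969] -2.6924167742747405 -1.7303953040756717 0.3461046466247268 [0.1363 0.83   0.0675]
```

View pics/s11.png

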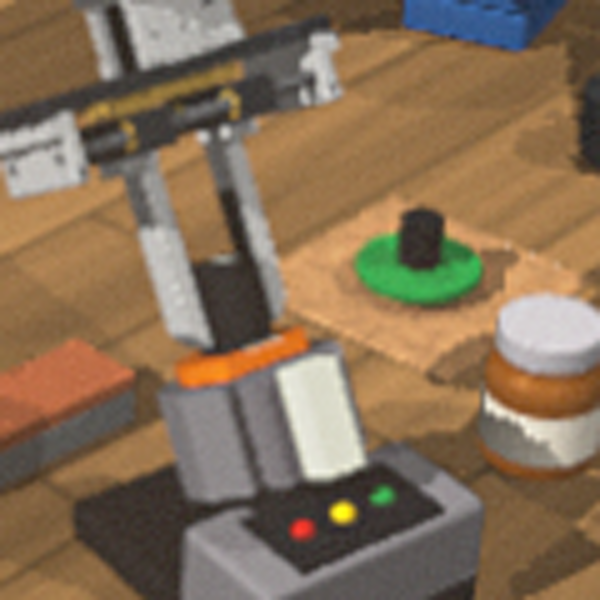

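```bash
python3 -m crank '[[0,0,0,0.05,0,0,1],[0,0,0,0.05,0,0,1],[0,0,0,0.05,0,0,1],[0,0,0,0.05,0,0,1],[0,0,0,0,0,0,1],[0,0,0,0,0,0,1],[0,0,0,0,0,0,1],[0,0,0,0,0,0,1]]'
python3 - <<'E'
from h import *
np.set_printoptions(precision=4,suppress=True)
o,p,R=pose();v=p-MOUTH;f=o["wrist_force"];print(v@AX,v@PX,v@PY,f,f@AX,f@PX,f@PY,o["ft_torque"])
E
```

```text
time_s: 24.1
position: [0.5695, 0.0416, 0.1474]
tool_rot: [-0.05, 0.862, -0.086, -0.498]
wrist_force: [-17.8, 3.6, 13.5]
gripper_width: 0.0376
0.03750595018149984 -0.00013115691589673378 -0.00018819367250998872 [-17.8436   3.6212  13.5208] 20.813035362435667 -9.007620366307723 -0.008919672403157415 [-0.1791  2.0551 -0.3719]
```

```bash
python3 -m crank '[[0,0,0,-0.06,0,0,1],[0,0,0,0,0,0,1],[0,0,0,0,0,0,-1],[0,0,0,0,0,0,-1],[0,0,0,0,0,0,-1],[0,0,0,0,0,0,-1],[0,0,0,0,0,0,-1],[0,0,0,0,0,0,-1]]' && python3 -m crank '[[0,0,0,-0.5,0,0,-1],[0,0,0,-1,0,0,-1],[0,0,0,-2,0,0,-1],[0,0,0,-2,0,0,-1],[0,0,0,-2.5,0,0,-1],[0,0,0,-2.5,0,0,-1],[0,0,0,0,0,0,-1],[0,0,0,0,0,0,-1]]'
python3 - <<'E'
from h import *
from bench import read_camera
np.set_printoptions(precision=4,suppress=True)
o,p,R=pose();v=p-MOUTH;f=o["wrist_force"];print(v@AX,v@PX,v@PY,f,o["gripper_width"])
d={n:read_camera(n) for n in ("wrist","top","scene")}
pickle.dump(d,open("cam12.pkl","wb"))
crop(d["scene"],270,130,390,250,5,"pics/s12.png");cv2.imwrite("pics/w12.png",d["wrist"]["image"]);cv2.imwrite("pics/t12.png",d["top"]["image"])
E
```

```text
time_s: 25.1
position: [0.5696, 0.0414, 0.1471]
tool_rot: [-0.05, 0.862, -0.086, -0.498]
wrist_force: [-0.1, 0.0, 0.2]
gripper_width: 0.0923
time_s: 26.1
position: [0.5181, 0.0517, 0.2375]
tool_rot: [-0.05, 0.862, -0.086, -0.498]
wrist_force: [-0.4, -0.1, -0.3]
gripper_width: 0.0942
0.14170677266125814 -0.00043548147106130947 -0.0004980049853113801 [-0.436  -0.1096 -0.3166] 0.09416287716490228
```

View pics/s12.png

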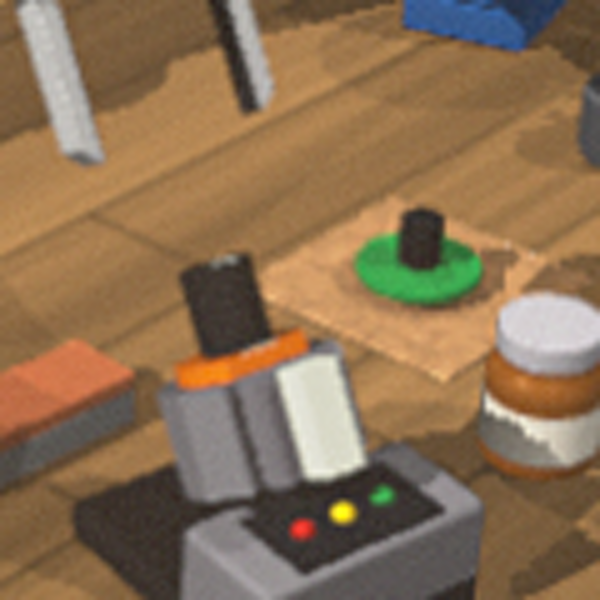

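View pics/w12.png

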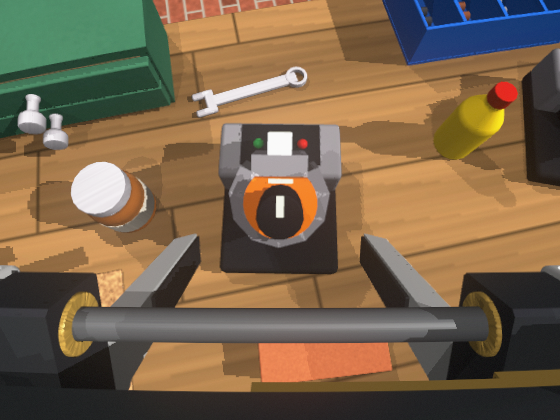

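View pics/t12.png

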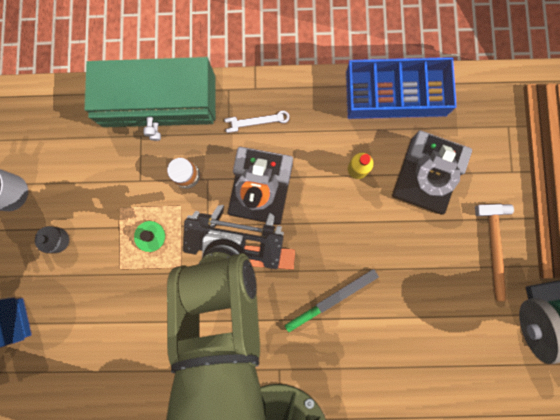

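```bash
python3 -c "
from bench import robot
print(robot.close_job())"
```

```text
the job is handed in; nothing more can be done
None
```

The battery pack is in the dock's pocket and the green dust lid is on the cork mat. I handed the job in at about 26 s; the system reports no verdict.

- **Lid:** I lifted it off by its knob and set it down level near the middle of the mat, knob up. The top and scene pictures taken after release show it there.
- **Battery:** I gripped it by its round grip, turned it about 98° and tilted it to the slope, then pushed it in along the pocket axis. There was no side contact on the way. The push force rose to about 24 N (20.8 N measured against −2.7 N before contact) with the tool within 1 mm of the depth I had worked out for fully home. The gripper then let go and backed off about 10 cm.
- **Last check:** The scene and wrist pictures show the orange collar flush on the drum's face and the white marks lined up. The stone, oil bottle and jar look the same as in the first picture, judged by eye only. The wrist force read under 1 N, so the robot was touching nothing.
- **Disagreements:**
  - The cameras differed by 2–8 mm on where the mouth is, so I used an averaged position of (0.588, 0.038, 0.115) m, and the battery went in freely.
  - I first placed the lid 8 mm too high because I had not allowed for its boss sitting inside the mouth. I corrected that before gripping it.

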